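# Empty the saw's blank chute into a tub

## Robot

A 7-joint arm with a two-finger parallel gripper is mounted at the origin on the work surface. World frame = base frame: x ahead of the robot, y to its left, z up, the work surface at z = 0. Lengths are in m, angles in degrees, forces in N, time in s.
With the tool pointing down it reaches from about 0.425 to 0.95 m from the base axis. Payload 4.7 kg.
Tool frame: the origin (TCP) lies between the finger pads; the fingertips stand 14 mm ahead of it and the grasp point (between the pads) lies 5 mm behind it; z points along the fingers, y is the line along which they close (so a half turn about z gives the same grasp; the last joint's range is limited). The gripper opens to 85 mm and grips with 20 to 120 N. Pads are 22 mm wide; open, the fingers measure 114 mm over their backs; the gripper's body (76 mm by 85 mm) begins 54 mm behind the grasp point. The pads swing forward as they close: fully open they stand 13 mm farther back than shut.
Start: joints at [65.667, 26.849, -2.785, 87.806, 1.381, 65.374, -4.715], TCP at [0.26, -0.623, 0.245] pointing down, gripper open.
Joint ranges: [-148.3, 148.3], [-19.14, 114.17], [-79.39, 73.82], [5.75, 140.21], [-59.74, 239.74], [12.07, 113.84], [-152.46, 152.46]. Speed limits (degrees/s): [147.25, 147.25, 180, 180, 180, 180, 180].

## Interface

Orientations are given as [roll, pitch, yaw] about the fixed x, y, z axes, in that order (R = Rz(yaw) Ry(pitch) Rx(roll)).
In Python, from plant import ctrl, claw, telemetry, read_camera, calibration, job gives the robot as it stands. Calls block until the motion is done:
- ctrl.reach(position, orientation): joint-space move of the TCP to a pose.
- ctrl.move_l(position, v=0.15, rot=None): straight line of the TCP; rot=None keeps the orientation; v is the mean speed in m/s.
- ctrl.move_joints(angles): joint-space move.
- claw.grip(opening, grip_force=None): opening from 0.0 (shut) to 1.0 (fully open); grip_force is the grip in N (None keeps the last); returns when the fingers have stopped.
- ctrl.pause(seconds).
- ctrl.solve_ik(position, orientation): joint angles nearest the present ones, or None.
- telemetry.get_obs(): the state.
- read_camera(name): name is "side" or "top"; returns the picture (480x640x3 uint8, red, green, blue); there is no depth.
- calibration(name): a dict with "mtx" (3x3 intrinsics, pixels), "position" and "attitude" of the camera in the world. Camera axes: x right, y down, z forward; pixel columns grow to the right and rows downward; lengths in m; the calibration is good to about 2 mm. A picture is of the moment at which its call begins. calibration takes no time and is no camera call.
A pose or a line that the arm cannot do raises ctrl.PlanningError and nothing moves.
- job.sign_off(): hands the job in; it is judged then, once.
The state is a dict: "t": time; "joint_pos": joint angles; "qvel": joint speeds; "joint_torque": joint torques, N m; "eef_pos": TCP position; "tool_rot": TCP orientation; "wrist_force": force on the tool from outside, world axes, zero at the start; "moment": the same for the moment, N m; "width": opening from 0.0 (shut) to 1.0 (fully open); "grip_force": force on a finger pad.
Only numpy, scipy, OpenCV 4.12 (cv2) and the standard library are available. Lean on these libraries where they do the work, as an engineer would, in place of code of your own. Each camera call takes 0.05 s, during which the arm holds its last target. There are 200 camera calls.

## Task

Collect all the beech blanks in the blue tub: slide the saw's guard fully open, hold the tub up off the bench by its handle under the chute's mouth and raise the yellow gate's bar with the tub's end wall, so that every blank in the chute slides into the tub and none drops on the bench. Then stand the tub back upright in the middle of its cork mat and see that the blanks lying loose on the bench are in it too. Leave the guard fully shut and the gate down, and leave the other things on the bench where they are.

Things in the scene. Friction and masses are not known exactly. Their poses are not given: they have to be found in the camera images.
- feeder: small white cut-off saw with a polished steel chute, fixed to the bench. Origin on the bench straight below the middle of the chute's lip; x runs across the chute (the way the guard opens), y is the way the blanks slide off, z up. The guard runs on rails on the bench, 24 mm high, x -75 to 245, y 26 to 54; no part of the saw stands beyond y = 54
- chute_lip (a point): middle of the chute's lip, 200 mm above the bench at feeder (0, 0). The chute is 80 mm wide inside, tilted 32 degrees and comes down from the saw on the feeder's -y side; the blanks leave it towards +y and, into a tub held just below, land at about feeder y = 15 to 90 mm
- guard (a joint): sliding guard screen (see-through orange, 130 wide, 5 thick, top edge 230 mm above the bench, in the plane feeder y = 40 mm). m; 0 = shut in front of the chute's mouth (covering x -65 to 65), 0.16 = fully open, moved towards the feeder's +x. It stays where it is left; friction about 1.2 N
- guard_tab (a point): top centre of the guard's upright black grip tab, 290 mm above the bench; the tab is 30 mm along the feeder's x, 14 mm thick along its y and stands 60 mm above the guard's top edge. It moves with the guard: feeder x = -40 mm + guard opening, y = 40 mm
- gate (a joint): yellow drop gate across the chute's mouth. m; 0 = down, holding the blanks back, 0.05 = fully up (stop). It only moves straight up and falls shut by its own weight (80 g). Blanks pass once it is up about 0.034; kept at 0.042 or more, all leave within about a second. Its top edge is 242 mm above the bench when down
- gate_bar (a point): middle of the underside of the gate's flat yellow lifting bar, under the lip at feeder (0, -13 mm), 135 mm above the bench with the gate down; 110 mm along x, y from -31 to +5 mm. A tub edge that raises it raises the gate as much: with the tub's middle at feeder x = 0, y = 60 and its axes along the feeder's, its end wall without handle is under the bar and its mouth under the lip
- tub: blue open tub, outside 130 (its x) x 140 (its y) x 70 mm high, walls and floor 4 mm, 200 g, with a wooden upright handle block outside the middle of its +y end: 24 mm along x, 34 mm along y, its centre at y = +87 mm, from 20 to 105 mm above the tub's underside. Origin at the centre of the underside, z up. It starts on the cork mat
- mat: square cork mat, 200 x 200 x 4 mm, fixed on the bench; origin at the centre of its underside, so its top is 4 mm above this
- blank2: a beech blank, 36 x 36 x 28 mm, 25 g; origin at the centre of its 36 x 36 underside, z up through the 28 mm. Waits in the chute behind the gate, or is absent
- blank3: a beech blank, 36 x 36 x 28 mm, 25 g; origin at the centre of its 36 x 36 underside, z up through the 28 mm. Waits in the chute behind the gate, or is absent
- blank0: a beech blank, 36 x 36 x 28 mm, 25 g; origin at the centre of its 36 x 36 underside, z up through the 28 mm. Waits in the chute behind the gate
- blank1: a beech blank, 36 x 36 x 28 mm, 25 g; origin at the centre of its 36 x 36 underside, z up through the 28 mm. Waits in the chute behind the gate
- stray0: a beech blank, 36 x 36 x 28 mm, 25 g; origin at the centre of its 36 x 36 underside, z up through the 28 mm. Lies loose on the bench at the start, or is absent
- stray1: a beech blank, 36 x 36 x 28 mm, 25 g; origin at the centre of its 36 x 36 underside, z up through the 28 mm. Lies loose on the bench at the start, or is absent
- stray2: a beech blank, 36 x 36 x 28 mm, 25 g; origin at the centre of its 36 x 36 underside, z up through the 28 mm. Lies loose on the bench at the start, or is absent
- stray3: a beech blank, 36 x 36 x 28 mm, 25 g; origin at the centre of its 36 x 36 underside, z up through the 28 mm. Lies loose on the bench at the start, or is absent
- sanding_block: bystander: dark rubber sanding block 34 x 60 x 26 mm; origin at the centre of its underside
- glue: bystander: yellow glue bottle, 54 across, 170 high; origin under its centre
- tape_measure: bystander: yellow tape measure 65 x 32 x 62 mm; origin under its centre
- screw_jar: bystander: glass jar with red cap, 70 across, 85 high; origin under its centre
- mallet: bystander: hammer lying on the bench near the robot
- bench_brush: bystander: brush lying on the bench near the robot
Not all that is in view belongs to the job. What is shaped like the stray1 but black or turquoise is not meant.

How it is judged (in metres and radians):
On the way, in this order (a step that is already met when the one before it is completed fails the run):
1. the guard is slid open (value of joint guard above 0.14 m), for 0.1 s.
2. the tub, held up off the bench under the mouth, starts to raise the gate (value of joint gate above 0.01 m and z of tub in the frame of feeder above 0.04 m and x of tub in the frame of feeder between -0.06 and 0.06 m and y of tub in the frame of feeder between 0.02 and 0.11 m), for 0.05 s.
3. all blanks of the chute are in the tub while it is still held up off the bench (x of blank0 in the frame of tub between -0.065 and 0.065 m and y of blank0 in the frame of tub between -0.07 and 0.07 m and z of blank0 in the frame of tub between -0.002 and 0.085 m and x of blank1 in the frame of tub between -0.065 and 0.065 m and y of blank1 in the frame of tub between -0.07 and 0.07 m and z of blank1 in the frame of tub between -0.002 and 0.085 m and x of blank2 in the frame of tub between -0.065 and 0.065 m and y of blank2 in the frame of tub between -0.07 and 0.07 m and z of blank2 in the frame of tub between -0.002 and 0.085 m and x of blank3 in the frame of tub between -0.065 and 0.065 m and y of blank3 in the frame of tub between -0.07 and 0.07 m and z of blank3 in the frame of tub between -0.002 and 0.085 m and height (world z) of tub above 0.035 m), for 0.2 s.
At the end, for the whole second after the job is handed in: All blanks present are inside the tub at rest; the tub stands upright (within 6 degrees) on the cork mat, its middle within 50 mm of the mat's; the guard is shut to within 10 mm and the gate is down to within 5 mm (x of blank0 in the frame of tub between -0.065 and 0.065 m and y of blank0 in the frame of tub between -0.07 and 0.07 m and z of blank0 in the frame of tub between -0.002 and 0.085 m and x of blank1 in the frame of tub between -0.065 and 0.065 m and y of blank1 in the frame of tub between -0.07 and 0.07 m and z of blank1 in the frame of tub between -0.002 and 0.085 m and x of blank2 in the frame of tub between -0.065 and 0.065 m and y of blank2 in the frame of tub between -0.07 and 0.07 m and z of blank2 in the frame of tub between -0.002 and 0.085 m and x of blank3 in the frame of tub between -0.065 and 0.065 m and y of blank3 in the frame of tub between -0.07 and 0.07 m and z of blank3 in the frame of tub between -0.002 and 0.085 m and x of stray0 in the frame of tub between -0.065 and 0.065 m and y of stray0 in the frame of tub between -0.07 and 0.07 m and z of stray0 in the frame of tub between -0.002 and 0.085 m and x of stray1 in the frame of tub between -0.065 and 0.065 m and y of stray1 in the frame of tub between -0.07 and 0.07 m and z of stray1 in the frame of tub between -0.002 and 0.085 m and x of stray2 in the frame of tub between -0.065 and 0.065 m and y of stray2 in the frame of tub between -0.07 and 0.07 m and z of stray2 in the frame of tub between -0.002 and 0.085 m and x of stray3 in the frame of tub between -0.065 and 0.065 m and y of stray3 in the frame of tub between -0.07 and 0.07 m and z of stray3 in the frame of tub between -0.002 and 0.085 m and linear speed of each of blank0, blank1, blank2, blank3, stray0, stray1, stray2, stray3, tub below 0.03 m/s and horizontal distance between tub and mat below 0.05 m and height (world z) of tub below 0.01 m and angle between tub's own z axis and vertical below 0.1 rad and value of joint guard below 0.01 m and value of joint gate below 0.005 m); the robot touches nothing.
It fails at once if a blank from the chute falls on the bench (contact force between any of blank0, blank1, blank2, blank3 and table above 0.3 N).
It fails at once if a bystander is pushed away by more than 50 mm or knocked over (distance of any of sanding_block, glue, tape_measure, screw_jar, mallet, bench_brush from where it was at the start of the episode above 0.05 m or angle between any of glue, screw_jar's own z axis and vertical above 0.6 rad).
Of blank2, blank3 only 1 to 2 are there at a start; the rules pass over those that are not, and their reading is None.
Of stray0, stray1, stray2, stray3 only 2 to 4 are there at a start; the rules pass over those that are not, and their reading is None.
At some moment in a run one of stray0, stray1, stray2, stray3, tub may be knocked a few centimetres aside while the robot is not near it.
It also fails if it takes over 210 s, if anything falls off the work surface, if the arm or the gripper's body presses on something with over 40 N, if the wrist force passes 120 N, or if a joint passes its speed limit or range.

## Working session

There is one attempt and no reset: what is moved stays moved. The work goes in short steps, each a Python script; the robot and the scene stay as the last script left them, time stands still between calls to the robot, and variables do not carry over. Pictures are saved under pics/ and viewed, at most 14 in all, crops included, and the job is handed in when it is done.

```bash
mkdir -p pics; ls; python3 - <<'E'
from plant import *
import cv2,numpy as np
for n in("top","side"):
    cv2.imwrite(f"pics/{n}0.png",read_camera(n)[:,:,::-1]); c=calibration(n); print(n,c)
o=telemetry.get_obs();print(o['t'],o['eef_pos'],o['tool_rot'])
E
```

```text
pics
top {'mtx': array([[591.89681085,   0.        , 318.21050018],
       [  0.        , 591.89681085, 233.27258493],
       [  0.        ,   0.        ,   1.        ]]), 'position': array([0.33626575, 0.1140734 , 1.37556946]), 'attitude': array([-1.67704712e+02,  1.57138641e-01, -9.28408090e+01])}
side {'mtx': array([[501.02806274,   0.        , 315.15971183],
       [  0.        , 501.02806274, 239.83536496],
       [  0.        ,   0.        ,   1.        ]]), 'position': array([ 0.3112448 , -0.55198631,  1.02332258]), 'attitude': array([-138.51550577,   -0.16585744,  -22.18441011])}
0.1 [ 0.26002142 -0.62237441  0.24435303] [-1.79899894e+02  5.02747068e-03  2.26749510e+01]
```

View pics/top0.png

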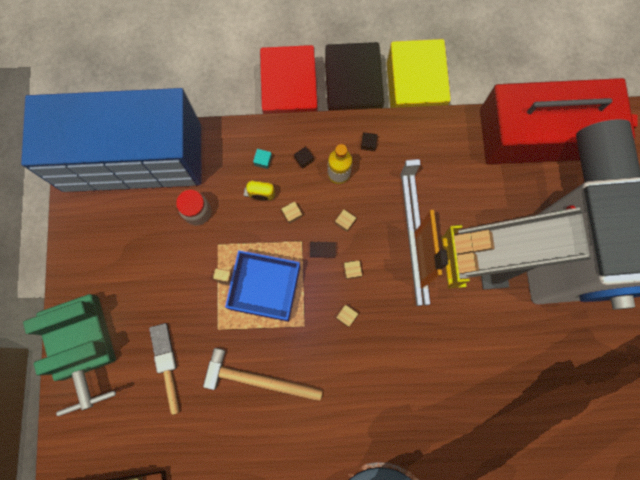

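View pics/side0.png

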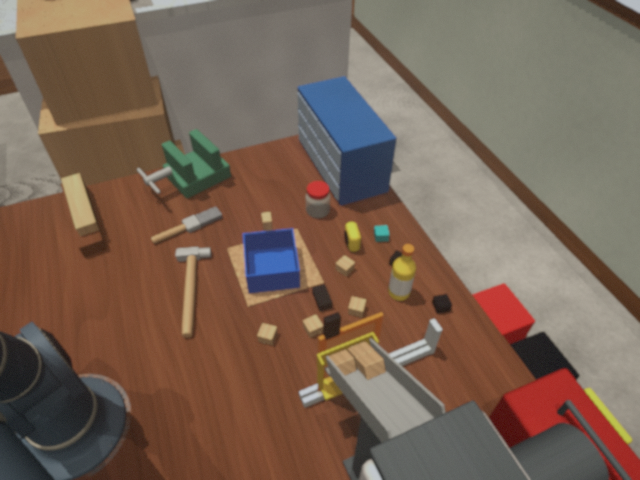

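The top view shows the saw at right, with the rails from (421,303) to (412,165) and the guard shut. The tub is at (264,286) with its handle at (222,274). Four strays are at (291,211), (346,219), (353,269) and (347,316). Next I'll refine these with zoomed crops.

```bash
cat > h.py <<'E'
from plant import *
import cv2,numpy as np
from scipy.spatial.transform import Rotation as R
def w2p(n,P):
    c=calibration(n);r=R.from_euler('xyz',c['attitude'],degrees=True).as_matrix()
    q=(np.atleast_2d(P)-c['position'])@r; q=q@c['mtx'].T
    return q[:,:2]/q[:,2:]
def p2w(n,uv,z):
    c=calibration(n);r=R.from_euler('xyz',c['attitude'],degrees=True).as_matrix()
    d=np.c_[np.atleast_2d(uv),np.ones(len(np.atleast_2d(uv)))]@np.linalg.inv(c['mtx']).T@r.T
    return c['position']+d*((z-c['position'][2])/d[:,2])[:,None]
def blobs(img,lo,hi,mn=60,mx=1e6):
    m=cv2.inRange(cv2.cvtColor(img,cv2.COLOR_RGB2HSV),lo,hi)
    cs,_=cv2.findContours(m,cv2.RETR_EXTERNAL,cv2.CHAIN_APPROX_NONE)
    return [c for c in cs if mn<cv2.contourArea(c)<mx]
E
python3 - <<'E'
from h import *
im=cv2.imread('pics/top0.png');rgb=im[:,:,::-1].copy()
hsv=cv2.cvtColor(rgb,cv2.COLOR_RGB2HSV)
for u,v in[(291,211),(346,219),(353,269),(347,316),(222,274),(264,286),(250,245),(330,335),(455,250)]: print((u,v),hsv[v,u])
a=cv2.resize(im[155:310,395:495],None,fx=3.8,fy=3.8,interpolation=cv2.INTER_CUBIC)
b=cv2.resize(im[235:335,205:310],None,fx=3.8,fy=3.8,interpolation=cv2.INTER_CUBIC)
o=np.zeros((589,780,3),np.uint8);o[:a.shape[0],:380]=a;o[:380,381:780]=b[:,:399]
cv2.imwrite('pics/z0.png',o)
E
```

```text
(291, 211) [ 20 121 204]
(346, 219) [ 19 126 201]
(353, 269) [ 20 119 204]
(347, 316) [ 21 120 204]
(222, 274) [ 25 107 205]
(264, 286) [110 185 218]
(250, 245) [ 18 133 207]
(330, 335) [  9 153 118]
(455, 250) [ 26 191 206]
```

View pics/z0.png

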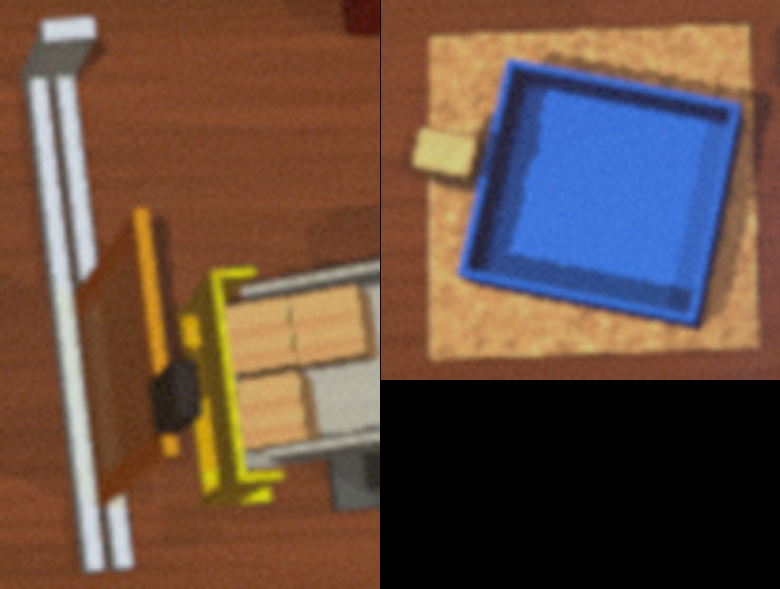

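The zoom shows the rail, guard and tub-rim corners clearly, and three blanks in the chute. I'll fit the poses from these.

```bash
cat >> h.py <<'E'
def fit(n,model,uv,x0):
    from scipy.optimize import least_squares
    def f(x):
        c,s=np.cos(x[2]),np.sin(x[2]);m=np.array(model)
        P=np.c_[x[0]+c*m[:,0]-s*m[:,1],x[1]+s*m[:,0]+c*m[:,1],m[:,2]]
        return (w2p(n,P)-uv).ravel()
    r=least_squares(f,x0); return r.x,np.abs(r.fun).max()
def strays(img,n='top',lo=(12,85,165),hi=(25,160,255)):
    out=[]
    for c in blobs(img,lo,hi,60,600):
        (u,v),wh,a=cv2.minAreaRect(c)
        pw=p2w(n,cv2.boxPoints(((u,v),wh,a)),0.026)[:,:2]
        e=pw[1]-pw[0]; out.append((pw.mean(0).round(4),round(float(np.degrees(np.arctan2(e[1],e[0]))%90),1),np.linalg.norm(np.diff(pw,axis=0),axis=1)[:2].round(3),(int(u),int(v))))
    return out
E
python3 - <<'E'
from h import *
cr=lambda p,o:np.array(p)/3.8+o-0.37
F=fit('top',[(-.075,.054,.024),(-.075,.026,.024),(.065,.04,.23),(-.065,.04,.23)],cr([(84,572),(133,568),(142,208),(171,456)],(395,155)),[.4,-.2,0]);print('feeder',F[0],np.degrees(F[0][2]),F[1])
T=fit('top',[(.065,.07,.074),(.065,-.07,.074),(-.065,-.07,.074),(-.065,.07,.074)],cr(np.array([(508,60),(742,101),(697,326),(460,277)])-(381,0),(205,235)),[.4,.2,0]);print('tub',T[0],np.degrees(T[0][2]),T[1])
M=fit('top',[(.1,.1,.004),(.1,-.1,.004),(-.1,-.1,.004),(-.1,.1,.004)],cr(np.array([(429,37),(750,24),(760,345),(429,360)])-(381,0),(205,235)),[.4,.2,0]);print('mat',M[0],np.degrees(M[0][2]),M[1])
for s in strays(cv2.imread('pics/top0.png')[:,:,::-1].copy()):print(s)
for nm,px,z in[('sand',(322,249),.026),('glue',(341,152),.17),('tape',(260,190),.06),('jar',(190,203),.085),('mallet',(216,369),.03),('mallet2',(320,396),.02)]:print(nm,p2w('top',[px],z)[0].round(3))
c,s=np.cos(F[0][2]),np.sin(F[0][2])
print(w2p('side',[(F[0][0]+c*x-s*y,F[0][1]+s*x+c*y,z) for x,y,z in[(-.075,.054,.024),(-.065,.04,.23),(-.04,.04,.29)]]))
E
```

```text
feeder [ 0.54527412 -0.165751    0.02298878] 1.3171601590479376 7.424701878462315
tub [ 0.51002442  0.23179208 -0.23817772] -13.646578236000924 0.715198179718243
mat [ 0.52021684  0.24405003 -0.00991566] -0.5681255088925269 0.5641443066375587
(array([0.2891, 0.4481]), 7.3, array([0.015, 0.093]), (169, 391))
(array([0.437, 0.048]), 53.0, array([0.035, 0.034]), (346, 315))
(array([0.5425, 0.028 ]), 6.7, array([0.035, 0.034]), (352, 268))
(array([ 0.5441, -0.2335]), 5.3, array([0.039, 0.041]), (465, 262))
(array([ 0.5929, -0.2535]), 6.7, array([0.084, 0.042]), (472, 241))
(array([0.6611, 0.0386]), 52.1, array([0.034, 0.034]), (345, 219))
(array([0.6873, 0.164 ]), 24.6, array([0.035, 0.035]), (291, 210))
sand [0.592 0.096 0.026]
glue [0.775 0.047 0.17 ]
tape [0.732 0.233 0.06 ]
jar [0.702 0.389 0.085]
mallet [0.333 0.345 0.03 ]
mallet2 [0.263 0.117 0.02 ]
[[304.57127313 388.25171093]
 [311.25544567 342.24319046]
 [324.56142241 319.28472504]]
```

```bash
python3 - <<'E'
from h import *
from scipy.optimize import least_squares
cr=lambda p,o:np.array(p)/3.8+o-0.37
uv=cr([(84,572),(133,568),(142,208),(171,456),(207,502),(183,314)],(395,155))
m=np.array([(-.075,.054,.024),(-.075,.026,.024),(.065,.04,.23),(-.065,.04,.23),(-.055,.005,.139),(.055,.005,.139)])
g=np.array([0,0,1,1,0,0])
# rail outer left line passes through crop (28,75)..(84,572)
line=cr([(30,80),(60,355)],(395,155))
def proj(x,m,g):
    c,s=np.cos(x[2]),np.sin(x[2]);X=m[:,0]+g*x[3]
    return w2p('top',np.c_[x[0]+c*X-s*m[:,1],x[1]+s*X+c*m[:,1],m[:,2]])
def f(x):
    r=(proj(x,m,g)-uv).ravel()
    q=proj(x,np.array([(-.075,.054,.024),(.22,.054,.024)]),np.zeros(2));d=(q[1]-q[0])/np.linalg.norm(q[1]-q[0])
    e=line-q[0]; return np.r_[r,e[:,0]*d[1]-e[:,1]*d[0]]
r=least_squares(f,[.54,-.16,0.05,0],x_scale=[.01,.01,.01,.01]);print(r.x,np.degrees(r.x[2]),r.fun.round(1))
x=r.x;c,s=np.cos(x[2]),np.sin(x[2])
S=lambda X,Y,Z:(x[0]+c*X-s*Y,x[1]+s*X+c*Y,Z)
P=[S(-.075,.054,.024),S(-.065+x[3],.04,.23),S(.065+x[3],.04,.23),S(-.04+x[3],.04,.29)]
print(w2p('side',P).round(0))
a=cv2.imread('pics/side0.png')
for p in w2p('side',P):cv2.circle(a,tuple(int(round(t)) for t in p),1,(255,0,255),-1)
cv2.imwrite('pics/s1.png',cv2.resize(a[300:420,280:460],None,fx=4,fy=4))
E
```

```text
[ 0.52976671 -0.16625744  0.02917939  0.0286623 ] 1.6718559413148506 [ 0.8 -0.5  0.2 -0.4 -0.5  0.5 -0.1 -0.4 -0.5  1.3 -0.7 -0.4  0.3  0.7]
[[298. 391.]
 [318. 340.]
 [382. 315.]
 [331. 317.]]
```

View pics/s1.png

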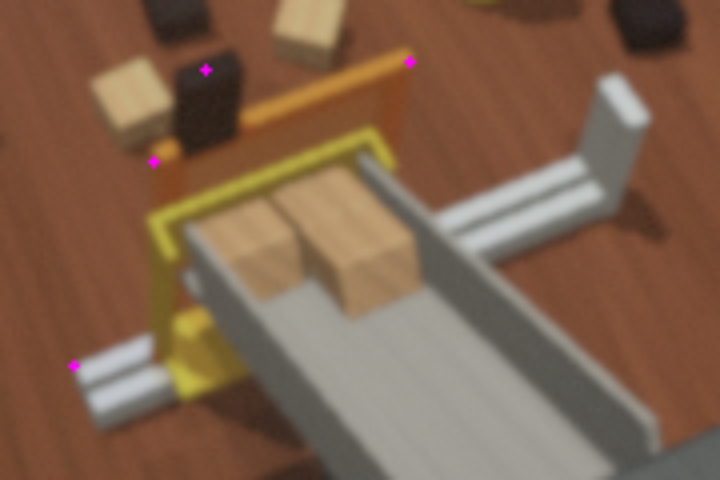

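The overlay matches: feeder at (0.530, -0.166), yaw 1.67°, with the guard starting about 29 mm open. I'll open the guard now.

```bash
cat >> h.py <<'E'
FX,FY,FA=0.5298,-0.1663,0.0292
MX,MY=0.520,0.244
def fw(x,y,z,o=(FX,FY,FA)):
    c,s=np.cos(o[2]),np.sin(o[2]);return [o[0]+c*x-s*y,o[1]+s*x+c*y,z]
def rot(yaw): # pick half-turn with most wrist margin, degrees
    return [180,0,yaw]
def best(p,yaw):
    q=[(y,ctrl.solve_ik(p,[180,0,y])) for y in((yaw+180)%360-180,(yaw)%360-180)]
    q=[(abs(j[6]),y) for y,j in q if j is not None]; return [180,0,min(q)[1]]
def st(*k):
    o=telemetry.get_obs();print(round(o['t'],1),np.round(o['eef_pos'],4),'w',round(float(o['width']),3),'F',np.round(o['wrist_force'],1),'g',np.round(o['grip_force'],1),*k)
def snap(name,n='top'):
    im=read_camera(n);cv2.imwrite(f'pics/{name}.png',im[:,:,::-1]);return im
E
python3 - <<'E'
from h import *
a=np.degrees(FA)
ctrl.move_l([.26,-.623,.45],v=.3)
ctrl.reach([.27,-.38,.5],[180,0,22.7]);st()
ctrl.reach([.43,-.12,.45],best([.43,-.12,.45],a));st()
p=fw(-.04+.0287,.04,.35);r=best(p,a);print(r)
claw.grip(.5); ctrl.reach(p,r)
p[2]=.276;ctrl.move_l(p,v=.1);st()
claw.grip(0,30);st('gripped')
q=fw(-.04+.156,.04,.276);ctrl.move_l(q,v=.08);st('open')
claw.grip(.5);q[2]=.38;ctrl.move_l(q,v=.2);st()
snap('t1');
E
```

```text
1.9 [ 0.2696 -0.3812  0.4991] w 0.999 F [ 0.3 -0.8 -0.2] g 0.0
3.1 [ 0.43   -0.1219  0.4497] w 1.001 F [ 0.2 -0.2 -0. ] g 0.0
[180, 0, np.float64(1.673036761782015)]
5.1 [ 0.5178 -0.1267  0.2768] w 0.497 F [-0.1  0.5  0.1] g 0.0
5.4 [ 0.5177 -0.1259  0.2767] w 0.155 F [-0.1  3.2  3.2] g 32.3 gripped
7.2 [ 0.6454 -0.1217  0.2768] w 0.159 F [1.  3.6 4.2] g 32.5 open
8.2 [ 0.644  -0.1231  0.3788] w 0.499 F [ 0.1 -0.5 -0.3] g 0.0
```

View pics/t1.png

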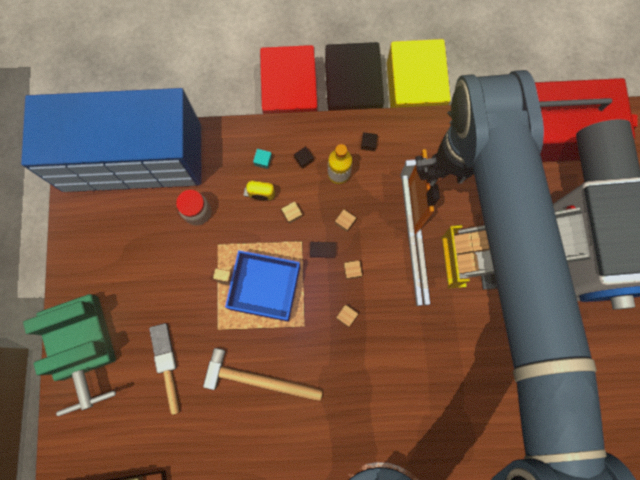

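The guard is open, with the tab next to the end stop, and the tub hasn't moved. I'll grasp the tub handle.

```bash
cat >> h.py <<'E'
def tubblob(img):
    c=[c for c in blobs(img,(100,100,60),(125,255,255),2000,9000)]
    return [(cv2.minAreaRect(k),cv2.contourArea(k)) for k in c]
E
python3 - <<'E'
from h import *
print(tubblob(cv2.imread('pics/top0.png')[:,:,::-1].copy()))
print(tubblob(read_camera('top')))
T=(.510,.2318,np.radians(-13.65))
p=fw(0,.087,.25,T);r=best(p,-13.65+90);print(p,r)
q=fw(0,.147,.15);print([ctrl.solve_ik(x,y) for x,y in((p,r),(q,[180,0,r[2]+13.65+1.67]))])
claw.grip(.8);ctrl.reach([.5,.25,.35],r);ctrl.reach(p,r);p[2]=.075;ctrl.move_l(p,v=.12);st()
print(tubblob(read_camera('top')))
claw.grip(0,80);st('grip')
p[2]+=.05;ctrl.move_l(p,v=.05);st('lift')
snap('s2','side')
E
```

```text
[(((262.30767822265625, 284.9615478515625), (64.52220916748047, 59.42318344116211), 11.309932708740234), 3669.0)]
[(((262.40386962890625, 284.9808044433594), (64.71832275390625, 59.42319107055664), 11.309932708740234), 3670.0)]
[np.float64(0.5305311490914987), np.float64(0.3163427224365448), 0.25] [180, 0, 76.35000000000002]
[array([  3.13616643,  31.07406759, -54.73059451,  93.58841693,
        26.74681869,  69.44803524, -70.9994368 ]), array([ 34.40282284,  26.5500038 , -47.16947336, 111.73593663,
        24.52648368,  52.15397077, -23.54597646])]
12.3 [0.5309 0.3167 0.0758] w 0.799 F [ 0.1  0.4 -1.1] g 0.0
[]
12.9 [0.5309 0.3167 0.0754] w 0.275 F [0.2 0.2 2.3] g 78.7 grip
14.0 [0.5303 0.3161 0.1246] w 0.271 F [-0.2  0.5 -1.9] g 78.3 lift
```

View pics/s2.png

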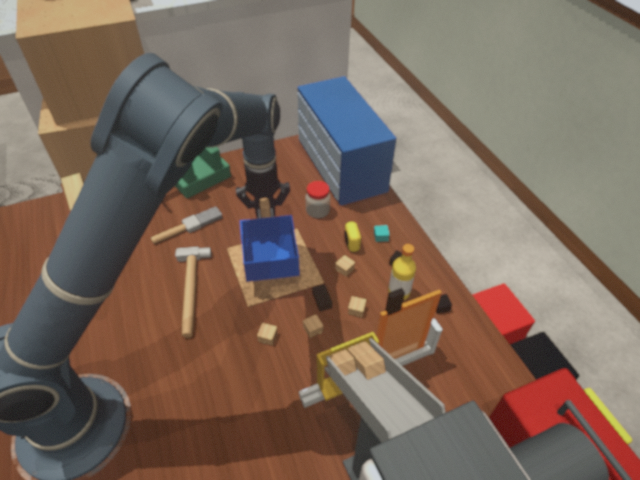

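The tub is held level off the mat. I'll carry it under the mouth with the rim below the bar.

```bash
python3 - <<'E'
from h import *
O=.0714; r=[180,0,91.67]
p=fw(0,.30,.055+O);ctrl.move_l(p,v=.12,rot=r);st()
p=fw(0,.20,.052+O);ctrl.move_l(p,v=.1)
p=fw(0,.147,.050+O);ctrl.move_l(p,v=.05);st()
snap('t3');snap('s3','side')
a=cv2.imread('pics/t3.png')[150:330,300:500];b=cv2.imread('pics/s3.png')[210:420,260:460]
f=lambda x:cv2.resize(x,(390,int(x.shape[0]*390/x.shape[1])),interpolation=cv2.INTER_CUBIC)
a,b=f(a),f(b);o=np.zeros((420,790,3),np.uint8);o[:a.shape[0],:390]=a;o[:b.shape[0],400:]=b;cv2.imwrite('pics/c3.png',o)
E
```

```text
15.7 [0.521  0.1344 0.1265] w 0.273 F [-0.1  0.2 -2.2] g 78.3
18.1 [ 0.5255 -0.0189  0.1215] w 0.271 F [ 0.7 -0.4 -2.7] g 78.3
```

View pics/c3.png

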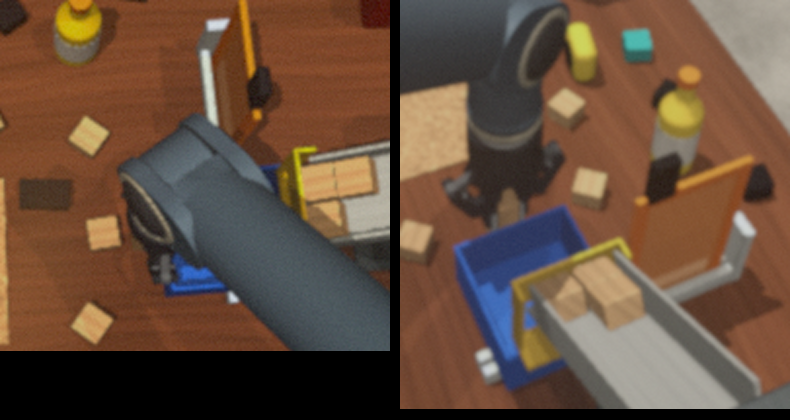

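The tub sits under the mouth, centred on the chute, with its end wall under the bar. I'll raise it.

```bash
python3 - <<'E'
from h import *
O=.0714
p=fw(0,.147,.066+O);ctrl.move_l(p,v=.05);st('touch')
p[2]=.1835;ctrl.move_l(p,v=.08);st('up');ctrl.pause(1.5);st()
snap('s4','side');a=cv2.imread('pics/s4.png')[210:420,260:460]
cv2.imwrite('pics/c4.png',cv2.resize(a,None,fx=2.5,fy=2.5,interpolation=cv2.INTER_CUBIC))
E
```

```text
18.7 [ 0.5258 -0.0193  0.1378] w 0.27 F [ 0.4 -0.2 -2.8] g 78.5 touch
19.4 [ 0.5254 -0.0194  0.1834] w 0.27 F [ 0.2 -0.1 -3.2] g 81.0 up
20.9 [ 0.5255 -0.0194  0.1835] w 0.273 F [-1.2  0.1 -3.9] g 80.9
```

View pics/c4.png

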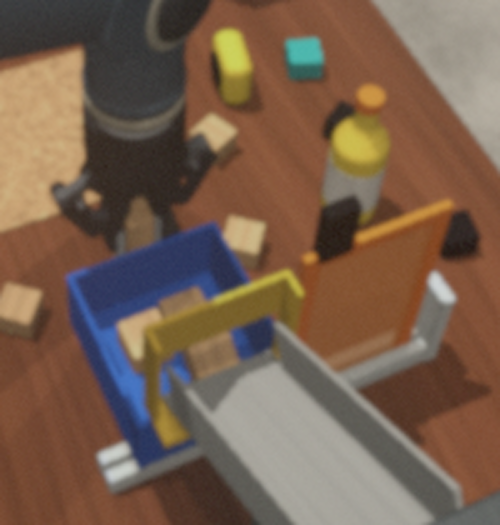

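The chute is empty, and three blanks are in the tub. I'll lower it, back out and set it on the mat.

```bash
python3 - <<'E'
from h import *
O=.0714;M=(MX,MY,FA)
p=fw(0,.147,.050+O);ctrl.move_l(p,v=.06);st('down')
p=fw(0,.25,.055+O);ctrl.move_l(p,v=.08)
p=fw(0,.087,.055+O,M);ctrl.move_l(p,v=.12)
p[2]=.004+O+.002;ctrl.move_l(p,v=.05);st('near')
p[2]-=.002;ctrl.move_l(p,v=.02);st('placed')
claw.grip(.8);p[2]=.3;ctrl.move_l(p,v=.15);st()
# shut guard
a=np.degrees(FA)
q=fw(-.04+.156,.04,.38);r=best(q,a);ctrl.reach([.6,.1,.4],r);claw.grip(.5);ctrl.reach(q,r)
q[2]=.276;ctrl.move_l(q,v=.1);claw.grip(0,30);st('tab')
q=fw(-.04+.001,.04,.276);ctrl.move_l(q,v=.08);st('shut')
claw.grip(.5);q[2]=.4;ctrl.move_l(q,v=.2)
ctrl.reach([.43,-.15,.45],r)
im=snap('t5');snap('s5','side')
for s in strays(im):print(s)
print(tubblob(im))
E
```

```text
22.1 [ 0.5259 -0.0193  0.1218] w 0.272 F [-0.1 -0.8 -3. ] g 81.1 down
26.9 [0.5177 0.3312 0.0778] w 0.272 F [-0.1 -0.2 -2.5] g 81.1 near
27.2 [0.5177 0.3311 0.0757] w 0.271 F [ 0.5 -0.2 -2.5] g 81.2 placed
29.3 [0.5172 0.3306 0.299 ] w 0.801 F [-0.  -1.1 -0.4] g 0.0
33.9 [ 0.6448 -0.1217  0.2768] w 0.159 F [0.5 2.3 2.4] g 32.7 tab
35.9 [ 0.4896 -0.1268  0.2767] w 0.15 F [0.  4.8 5.9] g 33.4 shut
(array([0.2885, 0.448 ]), 7.8, array([0.016, 0.094]), (169, 392))
(array([0.437, 0.048]), 51.2, array([0.035, 0.035]), (346, 315))
(array([0.5043, 0.2644]), 87.1, array([0.034, 0.03 ]), (250, 290))
(array([0.5413, 0.2486]), 3.6, array([0.081, 0.035]), (256, 274))
(array([0.5424, 0.0283]), 6.7, array([0.035, 0.034]), (352, 268))
(array([0.661 , 0.0387]), 50.8, array([0.035, 0.035]), (345, 219))
(array([0.6874, 0.1638]), 27.9, array([0.036, 0.036]), (291, 210))
[(((256.4705810546875, 281.6176452636719), (59.439788818359375, 64.1949691772461), 85.60128784179688), 3654.0)]
```

View pics/t5.png

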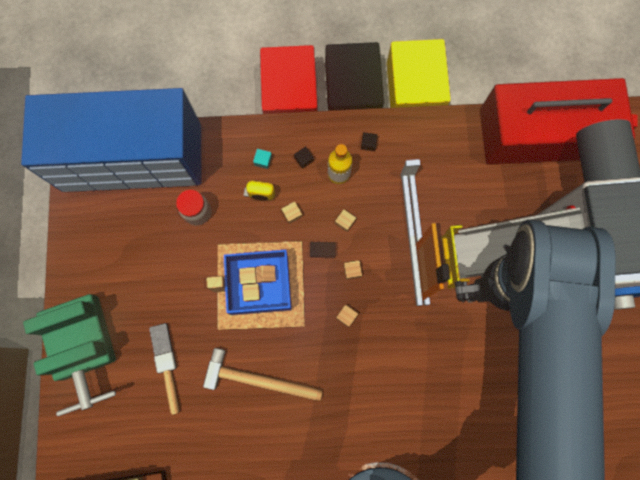

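View pics/s5.png

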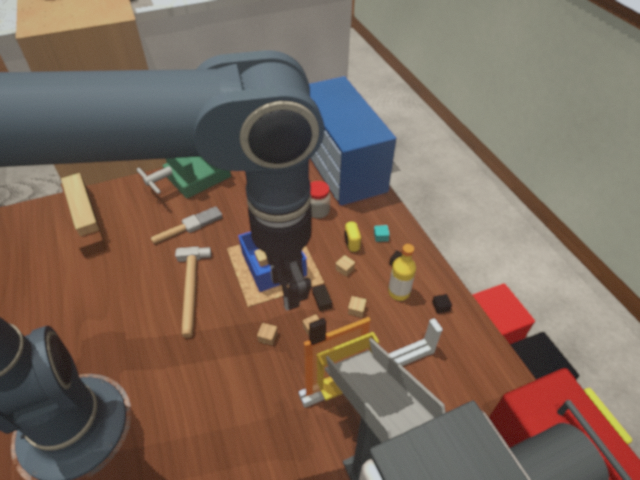

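Guard shut, gate down, and the tub is centred on the mat with three blanks. Now I'll collect the strays, re-detecting before each pick.

```bash
cat > pick.py <<'E'
from h import *
import sys
def pick(i,drop):
    s0=[s for s in strays(read_camera('top')) if s[0][0]>.38 and -.05<s[0][1]<.18 and s[2].max()<.045 and s[2].min()>.028]
    print([ (tuple(s[0]),s[1]) for s in s0])
    if not s0: return False
    s=min(s0,key=lambda s:np.linalg.norm(s[0]-i)); p=[*s[0],.15]
    r=min((best(p,s[1]),best(p,s[1]+90)),key=lambda r:abs(ctrl.solve_ik(p,r)[6]))
    claw.grip(.8);ctrl.reach(p,r);p[2]=.018;ctrl.move_l(p,v=.12);claw.grip(0,30);st('grip')
    p[2]=.2;ctrl.move_l(p,v=.2);w=telemetry.get_obs()['width'];print('w',w)
    if not .3<w<.55: claw.grip(.8);return False
    ctrl.reach([*drop,.2],[180,0,best([*drop,.2],91.67)[2]])
    p=[*drop,.093];ctrl.move_l(p,v=.15);ctrl.pause(.2);claw.grip(.75);p[2]=.2;ctrl.move_l(p,v=.2)
    ctrl.reach([.43,-.15,.35],[180,0,1.67]);st('done');return True
E
python3 - <<'E'
from pick import *
print(pick(np.array([.437,.048]),(.49,.205)))
im=snap('t6');print(strays(im),tubblob(im))
E
```

```text
[((np.float64(0.437), np.float64(0.048)), 51.2), ((np.float64(0.5434), np.float64(0.0284)), 6.7), ((np.float64(0.6613), np.float64(0.0387)), 54.0), ((np.float64(0.6874), np.float64(0.164)), 27.2)]
41.2 [0.4374 0.0479 0.0185] w 0.415 F [-1.3 -1.5  6.3] g 30.6 grip
w 0.41669605804126075
46.8 [ 0.4302 -0.1488  0.3494] w 0.754 F [ 0.3 -0.6 -0.9] g 0.0 done
True
[(array([0.2886, 0.4482]), 7.0, array([0.015, 0.094]), (169, 392)), (array([0.491 , 0.2047]), 2.4, array([0.034, 0.035]), (276, 295)), (array([0.5043, 0.2644]), 87.1, array([0.034, 0.03 ]), (250, 290)), (array([0.5415, 0.2486]), 3.6, array([0.081, 0.035]), (256, 274)), (array([0.5424, 0.0281]), 6.7, array([0.034, 0.034]), (352, 268)), (array([0.6611, 0.0385]), 53.9, array([0.035, 0.035]), (345, 219)), (array([0.6876, 0.1647]), 24.6, array([0.036, 0.036]), (290, 210))] [(((256.5088195800781, 281.61468505859375), (59.439788818359375, 64.11827087402344), 85.60128784179688), 3649.0)]
```

View pics/t6.png

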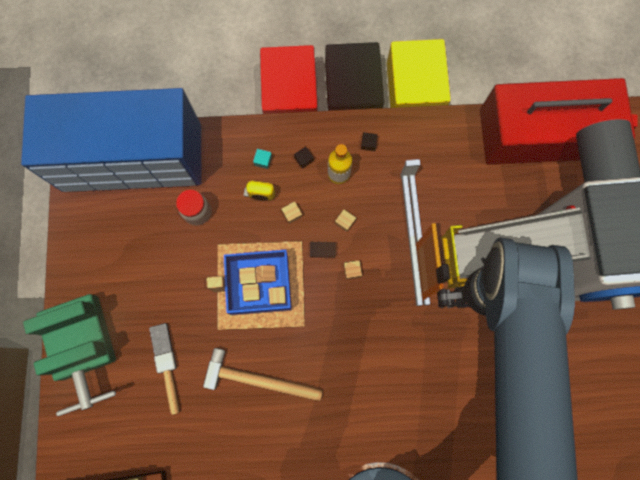

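Stray one is in the tub at (276,295), and the other three haven't moved. On to those.

```bash
python3 - <<'E'
from pick import *
for i,d in(((.542,.028),(.54,.198)),((.661,.0385),(.50,.235)),((.6875,.1645),(.53,.25))):
    print(pick(np.array(i),d))
im=snap('t7');snap('s7','side')
for s in strays(im):print(s)
print(tubblob(im))
a=cv2.imread('pics/t7.png')[130:340,150:450];b=cv2.imread('pics/s7.png')[200:420,220:460]
f=lambda x:cv2.resize(x,(395,int(x.shape[0]*395/x.shape[1])),interpolation=cv2.INTER_CUBIC)
a,b=f(a),f(b);o=np.zeros((400,800,3),np.uint8);o[:a.shape[0],:395]=a;o[:b.shape[0],400:795]=b;cv2.imwrite('pics/c7.png',o)
E
```

```text
[((np.float64(0.5424), np.float64(0.0281)), 6.7), ((np.float64(0.661), np.float64(0.0387)), 50.8), ((np.float64(0.6874), np.float64(0.164)), 27.2)]
49.9 [0.5428 0.0282 0.0186] w 0.417 F [-1.  -0.5  4.2] g 31.5 grip
w 0.4140330390105564
55.3 [ 0.4303 -0.1489  0.3495] w 0.749 F [ 0.  -0.1 -0.1] g 0.0 done
True
[((np.float64(0.661), np.float64(0.0387)), 50.8), ((np.float64(0.6874), np.float64(0.1638)), 27.9)]
58.5 [0.6615 0.0388 0.0188] w 0.417 F [-0.1 -0.2  4. ] g 31.3 grip
w 0.41700739853947644
64.4 [ 0.4302 -0.1489  0.3495] w 0.752 F [ 1.3 -0.7 -0.2] g 0.0 done
True
[((np.float64(0.6874), np.float64(0.164)), 27.2)]
67.9 [0.6877 0.1647 0.0188] w 0.409 F [0.9 0.4 1.8] g 31.9 grip
w 0.4177751929853061
73.5 [ 0.4303 -0.1491  0.3496] w 0.747 F [ 0.2  0.  -0.6] g 0.0 done
True
(array([0.2887, 0.4481]), 7.8, array([0.016, 0.094]), (169, 392))
(array([0.491 , 0.2043]), 87.1, array([0.032, 0.037]), (277, 295))
(array([0.5013, 0.2499]), 3.5, array([0.062, 0.036]), (256, 291))
(array([0.535 , 0.2836]), 5.4, array([0.062, 0.041]), (241, 277))
(array([0.544 , 0.2178]), 5.4, array([0.066, 0.035]), (270, 272))
[(((256.5029296875, 281.5382080078125), (59.28639602661133, 64.11827087402344), 85.60128784179688), 3644.0)]
```

View pics/c7.png

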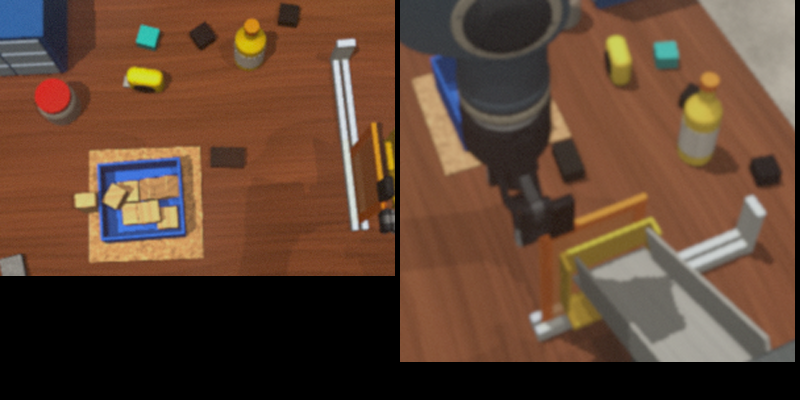

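```bash
python3 - <<'E'
from h import *
for g in(0,.01,.0287):print(g,w2p('side',[fw(.065+g,.04,.23),fw(-.065+g,.04,.23)]).round(1))
for n in('s7','side0','s5'):
    c=max(blobs(cv2.imread(f'pics/{n}.png')[:,:,::-1].copy(),(8,170,150),(17,255,255),20),key=lambda c:np.ptp(c[:,0,0]));print(n,c[c[:,0,0].argmax()],c[:,0,0].min())
E
```

```text
0 [[368.  320.5]
 [303.3 345.6]]
0.01 [[372.7 318.6]
 [308.4 343.6]]
0.0287 [[381.6 315.2]
 [318.  339.9]]
s7 [[369 321]] 326
side0 [[382 315]] 341
s5 [[369 321]] 326
```

```bash
python3 -c "
from h import *
print(job.sign_off());st()"
```

```text
the job is handed in; nothing more can be done
None
the job is handed in; nothing more can be done
```

I handed the job in at about 74 s of 210 s, with no verdict shown: the three chute blanks and four strays are in the tub, the tub is centred on its mat, the guard is shut to about 2 mm, the gate is down, and nothing else looks moved; one blank rests tilted on the others, inside the tub.

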